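Put the second peeler away in its case and snap the cover shut

ROBOT

A 6-joint arm with a two-finger parallel gripper is mounted at the origin on a cart in front of the work surface, level with it; the furniture and walls round the work are solid. World frame = base frame: x ahead of the robot, y to its left, z up, the work surface at z = 0. Lengths are in m, angles in rad, forces in N, time in s.
With the tool pointing down it reaches from about 0.225 to 0.875 m from the base axis. Payload 3.4 kg.
Tool frame: the origin (TCP) lies on the mounting face of the last link; the fingertips stand 173 mm ahead of it and the grasp point (between the pads) lies 155 mm ahead of it; z points along the fingers, y is the line along which they close (so a half turn about z gives the same grasp; the last joint's range is limited). The gripper opens to 85 mm and grips with 20 to 120 N. Pads are 22 mm wide; open, the fingers measure 114 mm over their backs; the gripper's body (76 mm by 85 mm) begins 54 mm behind the grasp point. The pads swing forward as they close: fully open they stand 13 mm farther back than shut.
Start: joints at [1.158, 0.276, 1.505, -0, 1.361, -0.121], TCP at [0.165, 0.551, 0.405] pointing down, gripper open.
Joint ranges: [-2.89, 2.89], [-0.75, 2.08], [0.22, 2.7], [-1.18, 4.32], [0.11, 2.71], [-2.7, 2.7]. Speed limits (rad/s): [2.57, 2.57, 3.14, 3.14, 3.14, 3.14].

INTERFACE

Orientations are given as a unit quaternion [w, x, y, z].
In Python, from rig import manip gives the robot as it stands.
- The arm moves only by the tool carry_out, never from a script. Its arguments are lists of equal length, an entry for each row: "linear": the shift along the world's x, y, z each as a share of 500 mm, from -1 to 1, a list of three; "angular": the turn, a rotation vector about the world's x, y, z each as a share of 0.08 rad, from -1 to 1, a list of three; "hand": the opening, from 0 (shut) to 1 (fully open). In form: {"linear": [[x, y, z], ...], "angular": [[rx, ry, rz], ...], "hand": [hand, ...]}. A call has 1 to 8 rows; each row shifts and turns the commanded pose from where the row before left it; what a row does not reach is not made up. A row lasts 1/12 s, in which the tool goes at most 41.7 mm and 7.16 degrees, less where a joint would pass 70% of its speed; a pose out of reach is approached as far as the arm can. A call with a number of a shift or a turn outside -1 to 1 is refused whole. A call with a gripper value outside its range is refused whole. The fingers move at their own pace and stop on an object; "force" is the grip in N (left out, the last holds). Time passes only in rows, so rows that do not move let the fingers close. It gives the time, the measured TCP pose, the force, the opening and the grip force at its end, in the units of the state.
- manip.get_state(): the state, without advancing time (a new reading comes with each control period).
- manip.get_image(name): name is "scene" or "side" or "wrist"; returns the picture (480x640x3 uint8, red, green, blue); there is no depth.
- manip.camera_params(name): a dict with "fx", "fy", "cx", "cy" (pixels), "k1" (the pictures are not rectified: a ray, as slopes to the right and down, at radius r is drawn at 1 + k1 r^2 times it, then the intrinsics apply), "view" (4x4, takes a point from world to camera coordinates); the wrist camera has in their place "hand_eye" (4x4, takes a point from camera to tool coordinates, whose origin is the TCP and whose axes are the flange's). Camera axes: x right, y down, z forward; pixel columns grow to the right and rows downward; lengths in m; the calibration is good to about 2 mm. A picture is of the moment at which its call begins: read the wrist's pose just before it. camera_params takes no time and is no camera call.
- manip.sign_off(): hands the job in; it is judged then, once.
The state is a dict: "clock": time; "qpos": joint angles; "qd": joint speeds; "effort": joint torques, N m; "position": TCP position; "ee_rot": TCP orientation; "contact_force": force on the tool from outside, world axes, zero at the start; "moment": the same for the moment, N m; "width": finger opening in m; "gripper_force": force on a finger pad.
Only numpy, scipy, OpenCV 4.12 (cv2) and the standard library are available. Lean on these libraries where they do the work, as an engineer would, in place of code of your own. Each camera call takes 0.05 s, during which the arm holds its last target. There are 200 camera calls.

TASK

Put the vegetable peeler that lies on the counter away in the open tool case: lay it flat in the empty cradle beside the other peeler, its handle at the same end as that one's. Then swing the cover over and press its front edge down until the catch snaps and holds it shut. Leave the other peeler lying in its own cradle and do not shift the pepper mill or the timer.

Things in the scene. Friction and masses are not known exactly. Their poses are not given: they have to be found in the camera images.
- peeler: The peeler to put away: straight vegetable peeler, 170 mm long, black handle and a narrow steel blade, lying on the counter (80 g). Origin at mid-length on the underside, about 2 mm above what it lies on; x runs along it toward the blade tip, z is up. Handle: a bar from x = -85 to +20 mm, 26 mm wide, 22 mm high. Blade: x = +15 to +85 mm, 14 mm wide, 6 mm high.
- peeler_grip (a point): Middle of the peeler's handle, where it is best gripped: 30 mm behind the peeler's origin, 10 mm above it. Axes as the peeler's.
- peeler_blade (a point): Point on the peeler's blade near its tip, 75 mm ahead of the peeler's origin.
- case: Grey tool case fixed on the counter, white cover open. Tray 152 (x) by 240 mm (y), walls 4 thick, 36 high, floor 4. Origin: centre of the underside; x to the hinge side, y to the end of the tool heads (handles at the -y end), z up. Cross ribs at y = -66 and +66 (6 thick) carry the tools: notch floors 10 mm, cheeks 20 mm above the counter. Cradles at x = -28 (empty) and +40 (other peeler).
- case_place (a point): Centre of the empty cradle: case x = -28, y = 0, 10 mm above the counter (notch floors). Axes as the case's: the peeler's origin belongs over this point, blade toward +y. The notch is 34 mm wide at the handle (-y) rib, 24 mm at the blade (+y) rib, so the handle does not fit the other way round. 44 mm to the inside of the front wall.
- stored_peeler: A second peeler of the same kind, loose, lying in the rear cradle of the case with its blade toward the case's +y end. Origin and axes as the first one's.
- rear_place (a point): Centre of the rear cradle, where the other peeler lies: case x = +40, y = 0, 10 mm above the counter. Axes as the case's.
- stored_blade (a point): Point on the other peeler's blade, 75 mm ahead of its origin.
- cover (a joint): Cover angle: 0 fully shut, 1.57 upright, 1.85 the stop, leaning back. Its stiff hinge holds it near upright; below about 1 rad it sinks until its nib rests on the catch at about 0.06 (front edge some 9 mm too high). From there about 4 to 6 N at the front edge snaps it past the catch.
- cover_hinge (a point): Middle of the hinge line: case x = +78 mm, 38 mm above the counter; the line runs along the case's y. The cover is a plate 240 mm along the hinge, 4 mm thick, reaching 154 mm from the hinge line; at the middle of its free edge a 46 mm wide thumb tab with a downturned lip reaches 164 mm.
- cover_tab (a point): Point on the cover's outer face (its top when shut), 150 mm from the hinge line at the middle of the free edge: press here.
- pepper_mill: Wooden pepper mill, 58 mm in diameter and 170 mm high, standing behind the case; origin at the centre of its base.
- dial_timer: Round kitchen timer, 66 mm in diameter and 55 mm high, with a red dial; origin at the centre of its base.

How it is judged:
By the outcome, as a careful person would: the job done as asked, in the order asked, and still so for the second after the job is handed in, with the robot touching nothing.
It also fails if it takes over 54 s, if anything falls off the work surface, if the arm or the gripper's body presses on something with over 40 N, if the wrist force passes 120 N, or if a joint passes its speed limit or range.

## Working session

There is one attempt and no reset: what is moved stays moved. The work goes in short steps, Python scripts to look and compute and a tool call to move; the robot and the scene stay as the last step left them, time stands still between calls to the robot, and variables do not carry over. Pictures are saved under pics/ and viewed, at most 10 in all, crops included, and the job is handed in when it is done.

Besides the shell and the picture viewer there is one more tool, called after "Emit:" as name(argument=value, ...) on one line, values as JSON. carry_out: Moves the arm, as the interface text tells. Its arguments: {"type":"object","properties":{"linear":{"type":"array"},"angular":{"type":"array"},"hand":{"type":"array"},"force":{"type":"number"}},"required":["linear","angular","hand"]}

```bash
mkdir -p pics
cat > h.py <<'E'
import numpy as np, cv2
from rig import manip
from scipy.spatial.transform import Rotation as R
def cam(n,st=None):
    p=manip.camera_params(n)
    if n=="wrist":
        st=st or manip.get_state(); T=np.eye(4); q=st["ee_rot"]
        T[:3,:3]=R.from_quat([q[1],q[2],q[3],q[0]]).as_matrix(); T[:3,3]=st["position"]
        C=T@np.array(p["hand_eye"])
    else: C=np.linalg.inv(np.array(p["view"]))
    return p,C
def ray(n,u,v,pc=None):
    p,C=pc or cam(n)
    d=np.array([(u-p["cx"])/p["fx"],(v-p["cy"])/p["fy"]]); s=d.copy()
    for _ in range(20): s=d/(1+p["k1"]*(s@s))
    return C[:3,3],C[:3,:3]@np.array([s[0],s[1],1])
def onz(n,u,v,z,pc=None):
    o,d=ray(n,u,v,pc); return o+d*(z-o[2])/d[2]
def proj(n,X,pc=None):
    p,C=pc or cam(n); x=np.linalg.inv(C)@np.append(X,1); s=x[:2]/x[2]; s=s*(1+p["k1"]*(s@s))
    return np.array([p["cx"]+p["fx"]*s[0],p["cy"]+p["fy"]*s[1]])
E
python3 - <<'E'
from h import *
for n in ("scene","side","wrist"):
    pc=cam(n); im=manip.get_image(n); cv2.imwrite(f"pics/{n}0.png",im[:,:,::-1]); print(n,pc[0]["fx"],pc[1].round(3).tolist())
print(manip.get_state())
E
```

```text
scene 591.9346466071705 [[0.792, -0.445, 0.418, 0.173], [-0.611, -0.558, 0.562, -0.819], [-0.017, -0.7, -0.714, 0.807], [0.0, 0.0, 0.0, 1.0]]
side 621.7726949782 [[0.883, -0.268, 0.386, 0.179], [-0.47, -0.476, 0.744, -1.06], [-0.015, -0.838, -0.546, 0.666], [0.0, 0.0, 0.0, 1.0]]
wrist 383.7127513960772 [[0.289, 0.92, 0.266, 0.097], [0.957, -0.277, -0.082, 0.57], [-0.002, 0.279, -0.96, 0.373], [0.0, 0.0, 0.0, 1.0]]
{'clock': 0.15, 'qpos': array([ 1.15799074e+00,  2.76446396e-01,  1.50582079e+00, -2.10450588e-05,
        1.36070881e+00, -1.20990417e-01]), 'qd': array([-2.74508280e-03, -3.60085275e-03, -4.46568921e-03, -9.22808626e-05,
       -1.23843348e-03,  2.13597571e-04]), 'effort': array([ 3.00243919e-04, -4.17146015e+01, -2.46033651e+01, -2.13556882e-04,
        7.74777465e-03, -6.01004388e-06]), 'position': array([0.16536573, 0.55055197, 0.40404875]), 'ee_rot': array([-1.72497166e-04,  1.45388216e-01,  9.89374443e-01, -6.69898218e-04]), 'contact_force': array([-0.33999221,  0.47703109, -0.11197889]), 'moment': array([-0.03512016, -0.00399845,  0.001376  ]), 'gripper_force': 0.0, 'width': 0.08529384085267366}
```

View pics/scene0.png

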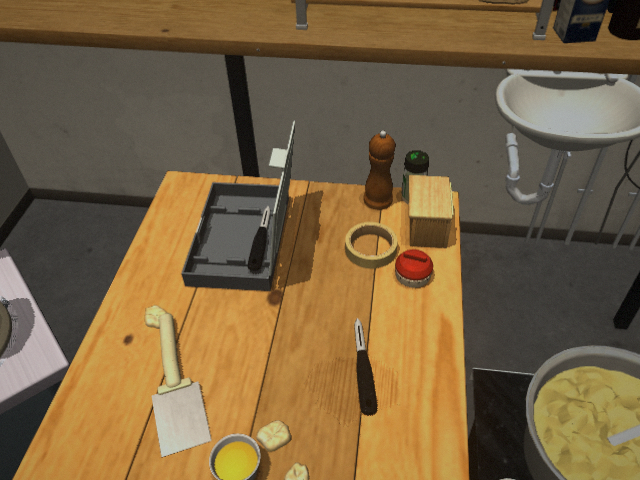

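View pics/side0.png

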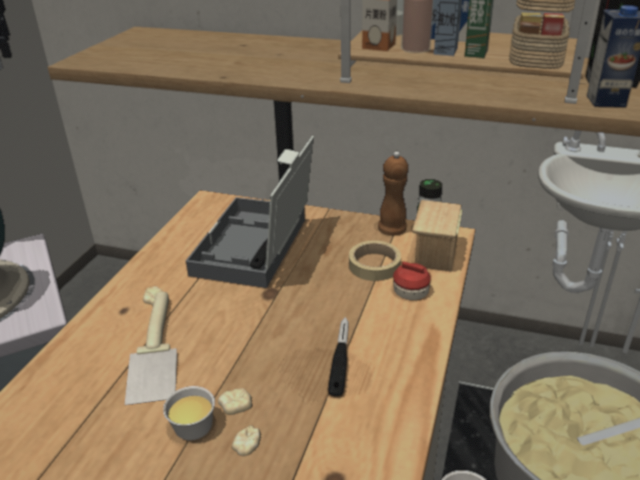

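The scene view shows the target peeler at (368,412) handle end to (359,320) blade tip. The case rim corners are near (186,273), (271,277) and (213,184), with the cover upright on the right side. The mill is at (378,205), the timer at (414,268), and a ring lies at (371,244).

Run:
```python
from h import *
for l,u,v,z in [("hend",368,412,.01),("tip",359,320,.005),("rimA",186,273,.036),("rimB",271,277,.036),("rimC",213,184,.036),("baseA",187,286,0),("baseB",270,290,0),("covtab",276,158,.19),("mill",378,203,0),("timer",414,275,0),("sth",256,270,.02),("stt",267,207,.015),("ring",371,262,0),("block",430,243,0),("cup",235,475,0)]:
    print(l,onz("scene",u,v,z).round(3))
for l,u,v,z in [("hend",336,393,.01),("tip",344,321,.005),("rimA",190,264,.036),("rimB",262,268,.036),("rimC",240,200,.036),("mill",392,231,0),("timer",412,293,0)]:
    print("side",l,onz("side",u,v,z).round(3))
im=cv2.imread("pics/scene0.png"); a=cv2.resize(im[110:310,160:320],None,fx=3,fy=3); 
b=cv2.resize(im[300:430,320:410],None,fx=3,fy=3)
o=np.zeros((600,750,3),np.uint8); o[:600,:480]=a; o[:390,480:]=b; cv2.imwrite("pics/c0.png",o)
```

```text
hend [ 0.462 -0.516  0.01 ]
tip [ 0.558 -0.381  0.005]
rimA [ 0.374 -0.138  0.036]
rimB [ 0.483 -0.236  0.036]
rimC [0.527 0.037 0.036]
baseA [ 0.37  -0.134 -0.   ]
baseB [ 0.479 -0.232  0.   ]
covtab [ 0.572 -0.142  0.19 ]
mill [ 0.773 -0.181  0.   ]
timer [ 0.699 -0.363  0.   ]
sth [ 0.478 -0.194  0.02 ]
stt [ 0.585 -0.066  0.015]
ring [ 0.66  -0.292  0.   ]
block [ 0.776 -0.325  0.   ]
cup [ 0.264 -0.471  0.   ]
side hend [ 0.464 -0.518  0.01 ]
side tip [ 0.552 -0.383  0.005]
side rimA [ 0.371 -0.149  0.036]
side rimB [ 0.478 -0.222  0.036]
side rimC [0.531 0.024 0.036]
side mill [ 0.771 -0.184  0.   ]
side timer [ 0.693 -0.37   0.   ]
```

View pics/c0.png

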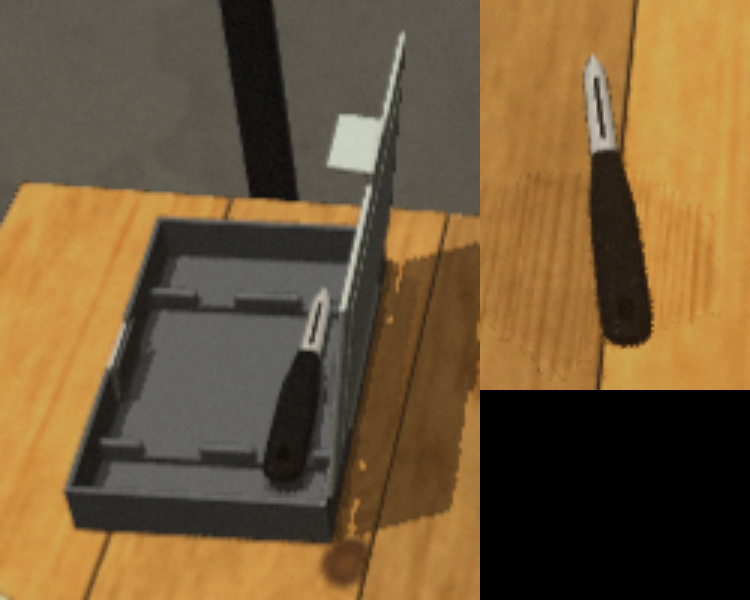

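The crop confirms it. Target handle end is at about (368,415) and its tip at (358,319). The empty cradle is left of the stored peeler, and both blades point the same way up the image. Next I move to a viewing pose above the case and peeler, already yawed for the grasp.

Emit:
carry_out(linear=[[0.033,-0.057,0.008],[0.033,-0.057,0.008],[0.033,-0.057,0.008],[0.033,-0.057,0.008],[0.033,-0.057,0.008],[0.033,-0.057,0.008],[0.033,-0.057,0.008],[0.033,-0.057,0.008]], angular=[[0,0,-0.988],[0,0,-0.988],[0,0,-0.988],[0,0,-0.988],[0,0,-0.988],[0,0,-0.988],[0,0,-0.988],[0,0,-0.988]], hand=[1,1,1,1,1,1,1,1])

```text
clock: 0.82
position: [0.2977, 0.3212, 0.4367]
ee_rot: [0.0, 0.447, 0.894, -0.0]
contact_force: [0.0, 0.5, -0.4]
width: 0.0851
gripper_force: 0.0
```

Emit:
carry_out(linear=[[0.033,-0.057,0.008],[0.033,-0.057,0.008],[0.033,-0.057,0.008],[0.033,-0.057,0.008],[0.033,-0.057,0.008],[0.033,-0.057,0.008],[0.033,-0.057,0.008],[0.033,-0.057,0.008]], angular=[[0,0,-0.988],[0,0,-0.988],[0,0,-0.988],[0,0,-0.988],[0,0,-0.988],[0,0,-0.988],[0,0,-0.988],[0,0,-0.988]], hand=[1,1,1,1,1,1,1,1])

```text
clock: 1.48
position: [0.4297, 0.0931, 0.4688]
ee_rot: [-0.0, 0.703, 0.711, 0.0]
contact_force: [-0.3, -0.2, 0.3]
width: 0.0853
gripper_force: 0.0
```

Emit:
carry_out(linear=[[0.033,-0.057,0.008],[0.033,-0.057,0.008],[0.033,-0.057,0.008],[0.033,-0.057,0.008],[0.033,-0.057,0.008],[0.033,-0.057,0.008],[0.033,-0.057,0.008],[0,0,0]], angular=[[0,0,-0.988],[0,0,-0.988],[0,0,-0.988],[0,0,-0.988],[0,0,-0.988],[0,0,-0.988],[0,0,-0.988],[0,0,-0.988]], hand=[1,1,1,1,1,1,1,1])

```text
clock: 2.15
position: [0.5478, -0.1098, 0.4961]
ee_rot: [0.002, 0.891, 0.455, -0.0]
contact_force: [0.2, 0.9, 0.0]
width: 0.0859
gripper_force: 0.0
```

Run:
```python
from h import *
import json
st=manip.get_state(); print(st["position"],st["ee_rot"],st["qpos"],np.abs(st["qd"]).max())
pc=cam("wrist",st); im=manip.get_image("wrist"); cv2.imwrite("pics/w1.png",im[:,:,::-1]); np.save("w1.npy",pc[1])
```

```text
[ 0.54776562 -0.10976096  0.49608543] [ 2.18769541e-03  8.90551052e-01  4.54878046e-01 -3.02668288e-05] [-0.32123647  0.21346801  1.36831685 -0.00311224  1.55673156  0.30512586] 0.9825503866136474
```

View pics/w1.png

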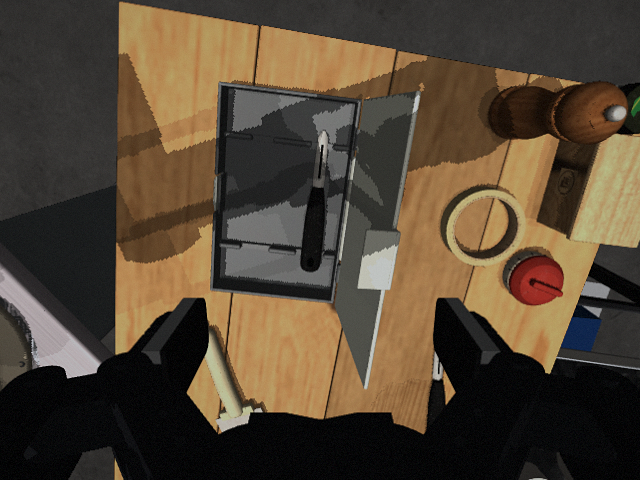

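The wrist view shows the case with rim corners near (219,82), (358,100), (212,290) and (333,300). The stored peeler runs from (312,268) to (323,132), and a finger hides the target. The arm was still settling, so I retake the picture, enlarged.

Run:
```python
from h import *
manip.get_image("wrist"); manip.get_image("wrist")
st=manip.get_state(); print(st["position"],st["ee_rot"],np.abs(st["qd"]).max())
pc=cam("wrist",st); im=manip.get_image("wrist"); cv2.imwrite("pics/w2.png",im[:,:,::-1]); np.save("w2.npy",pc[1])
cv2.imwrite("pics/w2c.png",cv2.resize(im[60:320,190:450,::-1],None,fx=2.3,fy=2.3,interpolation=cv2.INTER_CUBIC))
```

```text
[ 0.54495466 -0.10514507  0.49602969] [-7.97760343e-04  8.88416387e-01  4.59037534e-01 -4.79273985e-04] 0.020604161483427894
```

View pics/w2c.png

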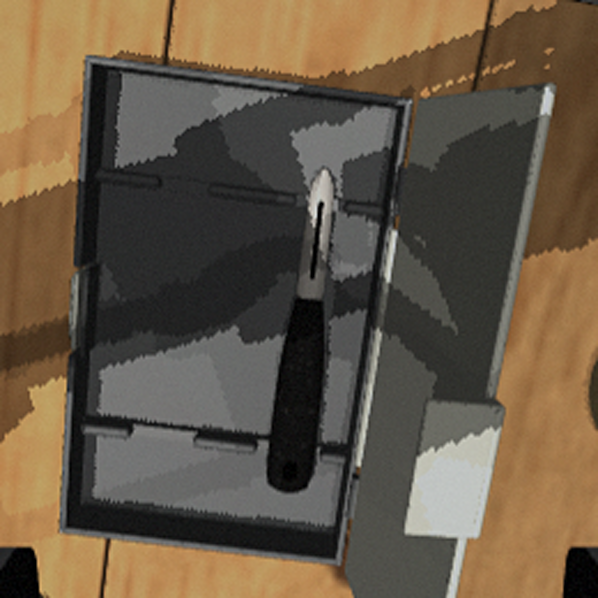

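The enlarged view gives the rim corners in the crop at TL (86,56), TR (411,99), BL (62,531) and BR (341,563). The rib notches of the empty cradle are at (160..210,183) and (131..195,433). The tab is at (455,470).

Run:
```python
from h import *
P=manip.camera_params("wrist"); pc=(P,np.load("w2.npy"))
g=lambda x,y,z: onz("wrist",190+x/2.3,60+y/2.3,z,pc)
W=np.array([g(86,56,.036),g(411,99,.036),g(62,531,.036),g(341,563,.036)])[:,:2]
L=np.array([[-76,120],[76,120],[-76,-120],[76,-120]])/1e3
print(W.round(4).tolist(),[np.linalg.norm(W[i]-W[j]).round(4) for i,j in((0,1),(2,3),(0,2),(1,3))])
def fit(W,L):
    c=W.mean(0);d=L.mean(0);H=(L-d).T@(W-c);a=np.arctan2(H[0,1]-H[1,0],H[0,0]+H[1,1])
    r=np.array([[np.cos(a),-np.sin(a)],[np.sin(a),np.cos(a)]]);return a,c-r@d,r
a,c,r=fit(W,L); print("case",c,np.degrees(a),"res",((L@r.T+c)-W).round(4).tolist())
Wn=np.array([g(185,183,.02),g(163,433,.02)])[:,:2]; print("notch in case",((Wn-c)@r).round(4).tolist())
# scene check
S=np.array([onz("scene",160+x/3,110+y/3,.036) for x,y in((67,490),(333,500),(160,218))])[:,:2]
a2,c2,r2=fit(S,np.array([[-76,-120],[76,-120],[-76,120]])/1e3); print("scene case",c2,np.degrees(a2))
St=np.array([g(321,172,.014),g(290,488,.02)])[:,:2]; print("stored in case",((St-c)@r).round(4).tolist())
for n in("scene","side"):
    im=cv2.imread(f"pics/{n}0.png"); h=cv2.cvtColor(im,cv2.COLOR_BGR2HSV)
    (x0,y0,x1,y1)=(340,300,390,430) if n=="scene" else (320,310,360,400)
    m=np.zeros(h.shape[:2],np.uint8); m[y0:y1,x0:x1]=((h[y0:y1,x0:x1,2]<75)&True)*255
    k,lab,s,cc=cv2.connectedComponentsWithStats(m); i=1+s[1:,4].argmax(); ys,xs=np.where(lab==i)
    w=np.array([onz(n,x,y,.012)[:2] for x,y in zip(xs,ys)]); (mu,ev,_)=cv2.PCACompute2(w.astype(np.float32),None)
    e=ev[0]*np.sign(ev[0][1]); t=(w-mu[0])@e; l=(w-mu[0])@np.array([-e[1],e[0]])
    print(n,"handle mean",mu,"ang",np.degrees(np.arctan2(e[1],e[0])),"ext",t.min(),t.max(),l.min(),l.max(),s[i])
tab=proj("scene",[0,0,0]) 
for th in (1.5,1.57,1.65,1.75,1.85):
    X=.078-.152*np.cos(th); Z=.038+.152*np.sin(th); p=np.append(c+r@np.array([X,0]),Z)
    print(th,p.round(3),proj("scene",p).round(0),((proj("wrist",p,pc)-[190,60])*2.3).round(0))
```

```text
[[0.5279, 0.0403], [0.6382, -0.0611], [0.3678, -0.1352], [0.4779, -0.2362]] [np.float64(0.1499), np.float64(0.1494), np.float64(0.2375), np.float64(0.2374)]
case [ 0.50294776 -0.09803914] -42.45914605973258 res [[0.0, 0.0015], [0.0018, 0.0003], [-0.0019, -0.0001], [0.0001, -0.0017]]
notch in case [[-0.0273, 0.0673], [-0.0277, -0.063]]
scene case [ 0.50592989 -0.09725921] -42.06598648782428
stored in case [[0.0384, 0.0805], [0.0431, -0.0858]]
scene handle mean [[ 0.48787782 -0.47990978]] ang 55.865776 ext -0.0493275292235996 0.06749705714281744 -0.012517070681955931 0.012492675083844563 [357 345  20  70 964]
side handle mean [[ 0.48651356 -0.4827861 ]] ang 56.199306 ext -0.04907918743610118 0.059659721053263316 -0.01142781541333403 0.011421903803603407 [328 343  19  54 757]
1.5 [ 0.553 -0.143  0.19 ] [267. 163.] [387. 450.]
1.57 [ 0.56  -0.151  0.19 ] [273. 163.] [418. 454.]
1.65 [ 0.569 -0.159  0.19 ] [281. 164.] [454. 458.]
1.75 [ 0.58  -0.169  0.188] [290. 165.] [498. 461.]
1.85 [ 0.591 -0.179  0.184] [299. 167.] [539. 462.]
```

Emit:
carry_out(linear=[[-0.01,-0.068,-0.036],[-0.01,-0.068,-0.036],[-0.01,-0.068,-0.036],[-0.01,-0.068,-0.036],[-0.01,-0.068,-0.036],[-0.01,-0.068,-0.036],[-0.01,-0.068,-0.036],[-0.01,-0.068,-0.036]], angular=[[0,0,0.3],[0,0,0],[0,0,0],[0,0,0],[0,0,0],[0,0,0],[0,0,0],[0,0,0]], hand=[1,1,1,1,1,1,1,1])

```text
clock: 3.02
position: [0.5045, -0.3767, 0.3523]
ee_rot: [0.0, 0.882, 0.471, 0.0]
contact_force: [1.0, 0.5, 0.1]
width: 0.0854
gripper_force: 0.0
```

Emit:
carry_out(linear=[[-0.01,-0.068,-0.036],[-0.01,-0.068,-0.036],[-0.01,-0.066,-0.036],[0,0,0],[0,0,0],[0,0,0]], angular=[[0,0,0],[0,0,0],[0,0,0],[0,0,0],[0,0,0],[0,0,0]], hand=[1,1,1,1,1,1])

```text
clock: 3.52
position: [0.4902, -0.4765, 0.2989]
ee_rot: [-0.001, 0.883, 0.47, 0.0]
contact_force: [0.4, 0.2, 0.4]
width: 0.0852
gripper_force: 0.0
```

Run:
```python
from h import *
st=manip.get_state(); print(st["position"],st["ee_rot"],np.abs(st["qd"]).max())
pc=cam("wrist",st); im=manip.get_image("wrist"); cv2.imwrite("pics/w3.png",im[:,:,::-1]); np.save("w3.npy",pc[1])
```

```text
[ 0.49018052 -0.47654512  0.29888346] [-5.86090962e-04  8.82740506e-01  4.69860360e-01  3.13103010e-04] 0.022763550192358685
```

View pics/w3.png

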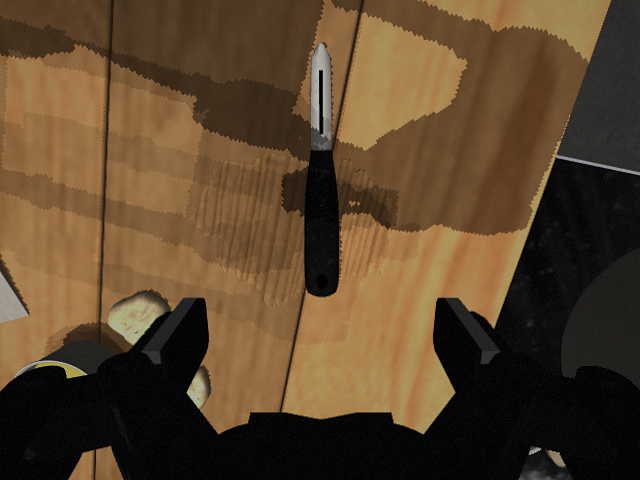

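The peeler lies between the fingers, with its tip at (321,43), the blade/handle joint at (322,150) and the handle end at (321,297).

Run:
```python
from h import *
pc=(manip.camera_params("wrist"),np.load("w3.npy"))
t=onz("wrist",321,43,.006,pc); h=onz("wrist",321,297,.012,pc); d=(t-h)[:2]; print(t,h,np.linalg.norm(d)); d/=np.linalg.norm(d)
o=((t+h)/2)[:2]; print("origin",o,"ang",np.degrees(np.arctan2(d[1],d[0])),"grip",o-.03*d)
st=manip.get_state(); print("move",(np.append(o-.03*d,.177)-st["position"])/.5, "toolx",np.degrees(2*np.arctan2(.46986,.88274)))
```

```text
[ 0.556777   -0.37869596  0.006     ] [ 0.4617161  -0.51966709  0.012     ] 0.170027748013523
origin [ 0.50924655 -0.44918153] ang 56.007077864820445 grip [ 0.49247384 -0.47405473]
move [ 0.00404974  0.00435888 -0.2451303 ] toolx 56.0504694491528
```

Emit:
carry_out(linear=[[0.004,0.004,-0.05],[0,0,-0.06],[0,0,-0.06],[0,0,-0.04],[0,0,-0.02],[0,0,-0.013],[0,0,0],[0,0,0]], angular=[[0,0,0],[0,0,0],[0,0,0],[0,0,0],[0,0,0],[0,0,0],[0,0,0],[0,0,0]], hand=[1,1,1,1,1,1,1,1])

```text
clock: 4.23
position: [0.4927, -0.4757, 0.1787]
ee_rot: [0.001, 0.883, 0.47, 0.0]
contact_force: [-0.3, -1.0, 0.9]
width: 0.0854
gripper_force: 0.0
```

Emit:
carry_out(linear=[[0,0,0],[0,0,0],[0,0,0],[0,0,0],[0,0,0],[0,0,0],[0,0,0],[0,0,0]], angular=[[0,0,0],[0,0,0],[0,0,0],[0,0,0],[0,0,0],[0,0,0],[0,0,0],[0,0,0]], hand=[0,0,0,0,0,0,0,0], force=40)

```text
clock: 4.9
position: [0.492, -0.4761, 0.1778]
ee_rot: [0.001, 0.883, 0.469, 0.0]
contact_force: [-0.6, -0.2, 4.0]
width: 0.0243
gripper_force: 39.8
```

Emit:
carry_out(linear=[[0,0,0.03],[0,0,0.07],[0,0,0.08],[0,0,0.08],[0,0,0.08],[0,0,0.08],[0,0,0.065],[0,0.03,0]], angular=[[0,0,0],[0,0,0],[0,0,0],[0,0,0],[0,0,0],[0,0,0],[0,0,0],[0,0,0]], hand=[0,0,0,0,0,0,0,0])

```text
clock: 5.57
position: [0.4925, -0.4635, 0.4277]
ee_rot: [0.008, 0.883, 0.468, 0.001]
contact_force: [1.6, -1.0, 0.4]
width: 0.0238
gripper_force: 39.5
```

Emit:
carry_out(linear=[[-0.006,0.075,0],[-0.006,0.075,0],[-0.006,0.075,0],[-0.006,0.075,0],[-0.006,0.075,0],[-0.006,0.075,0],[-0.006,0.075,0],[-0.006,0.075,0]], angular=[[0,0,-0.23],[0,0,-0.23],[0,0,-0.23],[0,0,-0.23],[0,0,-0.23],[0,0,-0.23],[0,0,-0.23],[0,0,-0.23]], hand=[0,0,0,0,0,0,0,0])

```text
clock: 6.23
position: [0.4671, -0.159, 0.4191]
ee_rot: [-0.001, 0.915, 0.402, -0.0]
contact_force: [-0.2, -0.0, -0.0]
width: 0.024
gripper_force: 39.5
```

Emit:
carry_out(linear=[[-0.006,0.07,0],[-0.006,0.04,0],[0,0.006,0],[0,0,0],[0,0,0],[0,0,0]], angular=[[0,0,0],[0,0,0],[0,0,0],[0,0,0],[0,0,0],[0,0,0]], hand=[0,0,0,0,0,0])

```text
clock: 6.73
position: [0.4623, -0.1039, 0.4195]
ee_rot: [0.0, 0.915, 0.403, -0.0]
contact_force: [-0.2, 0.4, -0.7]
width: 0.0241
gripper_force: 39.5
```

Run:
```python
from h import *
st=manip.get_state(); print(st["position"],st["ee_rot"],np.abs(st["qd"]).max(),st["width"])
pc=cam("wrist",st); im=manip.get_image("wrist"); cv2.imwrite("pics/w4.png",im[:,:,::-1]); np.save("w4.npy",pc[1])
```

```text
[ 0.46225078 -0.10385586  0.41951031] [ 3.17404697e-04  9.15393364e-01  4.02560357e-01 -2.14851278e-04] 0.008816122656810263 0.024084367371784588
```

View pics/w4.png

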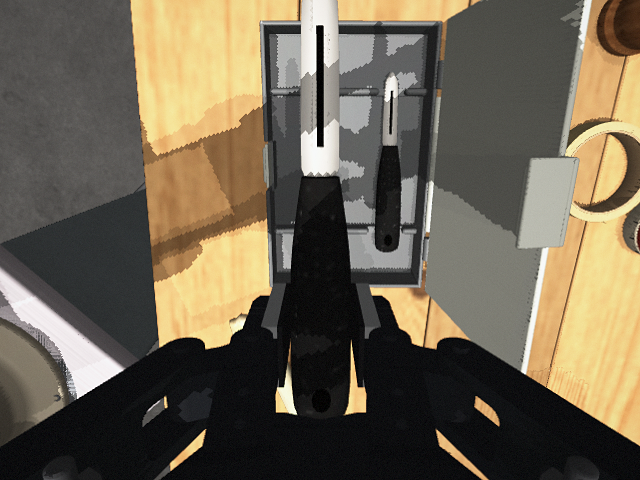

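The peeler is held straight, with the blade joint at (320,177) and the hole at (321,400). The case rim corners are at (262,22), (441,23), (272,287) and (420,288).

Run:
```python
from h import *
pc=(manip.camera_params("wrist"),np.load("w4.npy"))
W=np.array([onz("wrist",u,v,.036,pc)[:2] for u,v in((262,22),(441,23),(272,287),(420,288))])
L=np.array([[-76,120],[76,120],[-76,-120],[76,-120]])/1e3
c=W.mean(0);H=L.T@(W-c);a=np.arctan2(H[0,1]-H[1,0],H[0,0]+H[1,1]);r=np.array([[np.cos(a),-np.sin(a)],[np.sin(a),np.cos(a)]])
print("case",c,np.degrees(a))
st=manip.get_state(); z0=.4195-.1755
pc3=(pc[0],np.load("w3.npy"))
# reference: peeler x of the boundary and hole-end from the counter view
o=np.array([.50925,-.44918]);d=np.array([np.cos(np.radians(56)),np.sin(np.radians(56))])
xb=(onz("wrist",322,150,.012,pc3)[:2]-o)@d; xh=(onz("wrist",321,281,.02,pc3)[:2]-o)@d
B=onz("wrist",320,177,z0+.01,pc)[:2];Hh=onz("wrist",321,400,z0+.018,pc)[:2]
e=(B-Hh)/np.linalg.norm(B-Hh); print("xb,xh",xb,xh,"len",np.linalg.norm(B-Hh),"ang",np.degrees(np.arctan2(e[1],e[0])))
O1=B-xb*e;O2=Hh-xh*e; print("origin",O1,O2)
for cc in(c,np.array([.5035,-.098])):
    print("origin in case",(O1-cc)@r,(O2-cc)@r)
```

```text
case [ 0.50225646 -0.098934  ] -42.707803162733086
xb,xh 0.020129688339467596 -0.06895528975670148 len 0.08677356255520634 ang 47.65968741041066
origin [ 0.48437739 -0.08054773] [ 0.4859342  -0.07883923]
origin in case [-0.02560861  0.00138399] [-0.02562344  0.00369536]
origin in case [-0.02588889 -0.00014578] [-0.02590372  0.00216559]
```

Emit:
carry_out(linear=[[-0.005,0.001,-0.05],[0,0,-0.07],[0,0,-0.07],[0,0,-0.07],[0,0,-0.06],[0,0,-0.03],[0,0,0],[0,0,0]], angular=[[0,0,0],[0,0,0],[0,0,0],[0,0,0],[0,0,0],[0,0,0],[0,0,0],[0,0,0]], hand=[0,0,0,0,0,0,0,0])

```text
clock: 7.45
position: [0.4596, -0.1033, 0.2441]
ee_rot: [-0.001, 0.915, 0.402, -0.001]
contact_force: [0.9, -0.0, 0.2]
width: 0.024
gripper_force: 39.5
```

Emit:
carry_out(linear=[[0,0,-0.04],[0,0,-0.03],[0,0,-0.02],[0,0,-0.01],[0,0,-0.005],[0,0,-0.004],[0,0,0],[0,0,0]], angular=[[0,0,0],[0,0,0],[0,0,0],[0,0,0],[0,0,0],[0,0,0],[0,0,0],[0,0,0]], hand=[0,0,0,0,0,0,0,0])

```text
clock: 8.12
position: [0.4599, -0.1025, 0.191]
ee_rot: [0.001, 0.915, 0.403, 0.001]
contact_force: [-0.7, 0.3, -0.1]
width: 0.0237
gripper_force: 39.6
```

Emit:
carry_out(linear=[[0,0,-0.002],[0,0,-0.002],[0,0,-0.002],[0,0,0],[0,0,0]], angular=[[0,0,0],[0,0,0],[0,0,0],[0,0,0],[0,0,0]], hand=[0,0,0,0,0])

```text
clock: 8.53
position: [0.4596, -0.1023, 0.1876]
ee_rot: [0.0, 0.915, 0.403, 0.0]
contact_force: [0.1, 0.8, 2.3]
width: 0.0236
gripper_force: 40.1
```

Emit:
carry_out(linear=[[0,0,0],[0,0,0],[0,0,0],[0,0,0],[0,0,0],[0,0,0]], angular=[[0,0,0],[0,0,0],[0,0,0],[0,0,0],[0,0,0],[0,0,0]], hand=[0.45,0.45,0.45,0.45,0.45,0.45])

```text
clock: 9.03
position: [0.4594, -0.1023, 0.1871]
ee_rot: [-0.0, 0.915, 0.403, -0.0]
contact_force: [-0.5, -0.8, 0.3]
width: 0.0385
gripper_force: 0.0
```

Emit:
carry_out(linear=[[0,0,0.01],[0,0,0.03],[0,0,0.06],[0,0,0.08],[0,0,0.08],[0,0,0.08],[0,0,0.08],[0,0,0]], angular=[[0,0,0],[0,0,0],[0,0,0],[0,0,0],[0,0,0],[0,0,0],[0,0,0],[0,0,0]], hand=[0.45,0.45,0.45,0.45,0.45,0.45,0.45,0.45])

```text
clock: 9.7
position: [0.4612, -0.1029, 0.4056]
ee_rot: [0.006, 0.915, 0.403, 0.006]
contact_force: [1.2, -0.0, 0.3]
width: 0.0385
gripper_force: 0.0
```

Run:
```python
from h import *
manip.get_image("wrist");st=manip.get_state(); print(st["position"],st["ee_rot"],np.abs(st["qd"]).max(),st["width"],st["qpos"])
pc=cam("wrist",st); im=manip.get_image("wrist"); cv2.imwrite("pics/w5.png",im[:,:,::-1]); np.save("w5.npy",pc[1])
s=manip.get_image("scene")[:,:,::-1]; cv2.imwrite("pics/s5.png",s)
o=np.zeros((480,800,3),np.uint8); o[:,:500]=im[:,100:600,::-1]; o[:,500:]=cv2.resize(s[110:310,170:295],(300,480)); cv2.imwrite("pics/c5.png",o)
```

```text
[ 0.46036528 -0.102614    0.40214236] [0.00391604 0.91515059 0.40307427 0.0038988 ] 0.10618236092578409 0.03823423273118227 [-3.66960868e-01  1.17755186e-01  1.71887845e+00 -6.62203078e-05
  1.29390726e+00  3.74092536e-01]
```

View pics/c5.png

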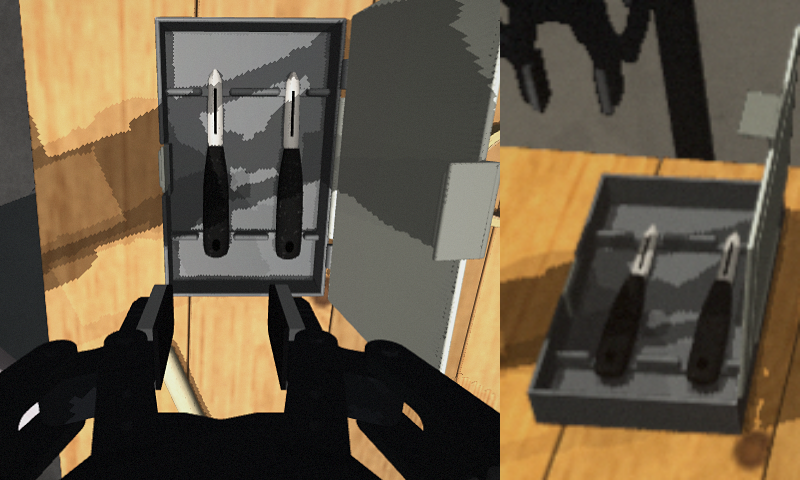

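The crop shows both peelers in their cradles with the blades at the same end: new at crop (215,75)-(215,255), stored at (291,75)-(288,258). The cover is still upright, with its tab at about (565,210) in the wrist image. Next: close the fingers, pass over the cover and come down behind it.

Emit:
carry_out(linear=[[0,0,0.01],[0.04,-0.023,0.01],[0.066,-0.038,0],[0.066,-0.038,0],[0.066,-0.038,0],[0.026,-0.015,0],[0,0,-0.02],[0,0,-0.04]], angular=[[0,0,0],[0,0,0],[0,0,0],[0,0,0],[0,0,0],[0,0,0],[0,0,0],[0,0,0]], hand=[0,0,0,0,0,0,0,0])

```text
clock: 10.52
position: [0.5923, -0.1788, 0.3764]
ee_rot: [0.0, 0.915, 0.403, 0.0]
contact_force: [1.0, 0.3, 0.2]
width: 0.0001
gripper_force: 0.0
```

Emit:
carry_out(linear=[[0,0,-0.04],[0,0,-0.04],[0,0,-0.02],[0,0,0],[0,0,0],[0,0,0]], angular=[[0,0,0],[0,0,0],[0,0,0],[0,0,0],[0,0,0],[0,0,0]], hand=[0,0,0,0,0,0])

```text
clock: 11.02
position: [0.5927, -0.1803, 0.333]
ee_rot: [0.006, 0.915, 0.403, 0.003]
contact_force: [0.4, -7.1, 24.2]
width: 0.0002
gripper_force: 11.8
```

Unexpected contact of 24 N, so I back up a little and look.

Emit:
carry_out(linear=[[0,0,0.03],[0,0,0.03],[0,0,0.03],[0,0,0]], angular=[[0,0,0],[0,0,0],[0,0,0],[0,0,0]], hand=[0,0,0,0])

```text
clock: 11.35
position: [0.5909, -0.1778, 0.3738]
ee_rot: [0.001, 0.915, 0.403, 0.001]
contact_force: [0.5, -0.3, -0.4]
width: 0.0
gripper_force: 0.0
```

Run:
```python
from h import *
st=manip.get_state(); print(st["position"],st["ee_rot"],st["contact_force"],st["width"])
np.save("w6.npy",cam("wrist",st)[1]); w=manip.get_image("wrist")[:,:,::-1]; s=manip.get_image("scene")[:,:,::-1]; d=manip.get_image("side")[:,:,::-1]
cv2.imwrite("pics/w6.png",w);cv2.imwrite("pics/s6.png",s);cv2.imwrite("pics/d6.png",d)
o=np.zeros((600,800,3),np.uint8); o[:,:400]=cv2.resize(s[80:305,170:320],(400,600)); o[:300,400:]=cv2.resize(w,(400,300)); o[300:,400:]=cv2.resize(d[120:300,170:410],(400,300)); cv2.imwrite("pics/c6.png",o)
```

```text
[ 0.59085962 -0.17784769  0.37376997] [6.88628523e-04 9.15160565e-01 4.03088305e-01 6.95417991e-04] [ 0.53252747 -0.3040566  -0.38615164] 7.733135031180338e-06
```

View pics/c6.png

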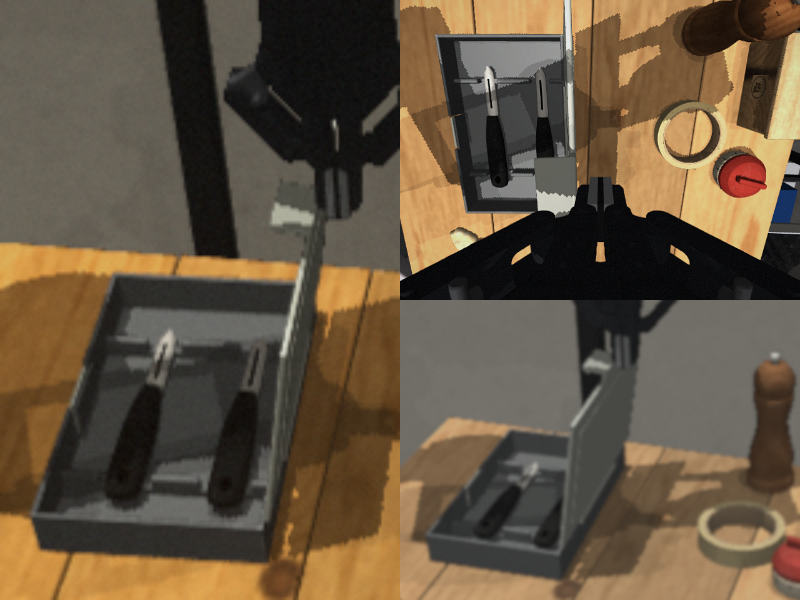

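The cover leans back to about 1.7 rad and its top edge lies right beside the fingertips (scene crop (315,215) against the fingers at (337,215)), so they landed on the edge. Both peelers are still in place. I shift 25 mm farther back and descend slowly.

Emit:
carry_out(linear=[[0.02,-0.018,0],[0.018,-0.016,0],[0,0,-0.01],[0,0,-0.02],[0,0,-0.02],[0,0,-0.02],[0,0,0],[0,0,0]], angular=[[0,0,0],[0,0,0],[0,0,0],[0,0,0],[0,0,0],[0,0,0],[0,0,0],[0,0,0]], hand=[0,0,0,0,0,0,0,0])

```text
clock: 12.17
position: [0.6098, -0.1948, 0.3358]
ee_rot: [-0.001, 0.915, 0.403, -0.001]
contact_force: [-0.0, 0.3, 0.2]
width: -0.0002
gripper_force: 0.0
```

Emit:
carry_out(linear=[[0,0,-0.015],[0,0,-0.01],[0,0,0],[-0.015,0.014,0],[-0.015,0.014,0],[-0.015,0.014,0],[-0.015,0.014,0],[-0.015,0.014,0]], angular=[[0,0,0],[0,0,0],[0,0,0],[0,0,0],[0,0,0],[0,0,0],[0,0,0],[0,0,0]], hand=[0,0,0,0,0,0,0,0])

```text
clock: 12.83
position: [0.5718, -0.1592, 0.3251]
ee_rot: [0.0, 0.915, 0.403, 0.0]
contact_force: [0.4, 0.2, 0.1]
width: 0.0
gripper_force: 0.0
```

Emit:
carry_out(linear=[[-0.015,0.014,0],[-0.015,0.014,0],[-0.015,0.014,0],[0,0,0]], angular=[[0,0,0],[0,0,0],[0,0,0],[0,0,0]], hand=[0,0,0,0])

```text
clock: 13.17
position: [0.5485, -0.1376, 0.3247]
ee_rot: [-0.001, 0.915, 0.403, -0.001]
contact_force: [-1.0, 0.9, -1.0]
width: 0.0004
gripper_force: 0.0
```

Run:
```python
from h import *
s=manip.get_image("scene")[:,:,::-1]; cv2.imwrite("pics/s7.png",s)
w=manip.get_image("wrist")[:,:,::-1]; cv2.imwrite("pics/w7.png",w)
print(manip.get_state()["contact_force"])
c=np.array([.503,-.098]);a=np.radians(-42.5);r=np.array([[np.cos(a),-np.sin(a)],[np.sin(a),np.cos(a)]])
old=cv2.imread("pics/s5.png")
# far corners of the free edge are unobstructed: sample colours just inside the free edge at y=-0.1
for th in np.arange(.6,1.9,.1):
    out=[]
    for y in(-.1,-.06):
        X=.078-.145*np.cos(th); Z=.038+.145*np.sin(th); u,v=proj("scene",np.append(c+r@np.array([X,y]),Z)).round().astype(int)
        out.append((u,v,s[v-1:v+2,u-1:u+2].mean((0,1)).round().tolist(),old[v-1:v+2,u-1:u+2].mean((0,1)).round().tolist()))
    print(round(th,2),out)
```

```text
[ 0.41210928  0.02132497 -0.20329857]
0.6 [(np.int64(195), np.int64(233), [52.0, 71.0, 87.0], [40.0, 55.0, 67.0]), (np.int64(201), np.int64(216), [49.0, 65.0, 80.0], [52.0, 79.0, 102.0])]
0.7 [(np.int64(199), np.int64(228), [61.0, 67.0, 68.0], [49.0, 54.0, 56.0]), (np.int64(205), np.int64(211), [28.0, 30.0, 32.0], [28.0, 31.0, 34.0])]
0.8 [(np.int64(204), np.int64(224), [26.0, 29.0, 31.0], [25.0, 29.0, 32.0]), (np.int64(210), np.int64(206), [48.0, 51.0, 52.0], [50.0, 53.0, 56.0])]
0.9 [(np.int64(210), np.int64(220), [46.0, 48.0, 50.0], [56.0, 60.0, 62.0]), (np.int64(215), np.int64(203), [59.0, 62.0, 63.0], [61.0, 63.0, 66.0])]
1.0 [(np.int64(216), np.int64(216), [73.0, 75.0, 76.0], [57.0, 60.0, 61.0]), (np.int64(222), np.int64(199), [101.0, 105.0, 104.0], [103.0, 107.0, 107.0])]
1.1 [(np.int64(223), np.int64(213), [51.0, 54.0, 55.0], [42.0, 45.0, 47.0]), (np.int64(229), np.int64(196), [81.0, 84.0, 84.0], [83.0, 87.0, 88.0])]
1.2 [(np.int64(231), np.int64(211), [101.0, 110.0, 112.0], [66.0, 72.0, 77.0]), (np.int64(236), np.int64(194), [80.0, 88.0, 88.0], [44.0, 47.0, 49.0])]
1.3 [(np.
[... 195 characters left out ...]
 [76.0, 79.0, 80.0]), (np.int64(253), np.int64(191), [56.0, 64.0, 64.0], [41.0, 44.0, 45.0])]
1.5 [(np.int64(258), np.int64(208), [71.0, 81.0, 82.0], [80.0, 84.0, 84.0]), (np.int64(262), np.int64(190), [58.0, 65.0, 67.0], [42.0, 46.0, 46.0])]
1.6 [(np.int64(267), np.int64(208), [54.0, 62.0, 63.0], [156.0, 168.0, 174.0]), (np.int64(271), np.int64(191), [56.0, 63.0, 64.0], [42.0, 45.0, 46.0])]
1.7 [(np.int64(276), np.int64(209), [54.0, 63.0, 64.0], [103.0, 114.0, 116.0]), (np.int64(280), np.int64(192), [74.0, 85.0, 86.0], [92.0, 103.0, 104.0])]
1.8 [(np.int64(285), np.int64(211), [60.0, 72.0, 79.0], [43.0, 54.0, 60.0]), (np.int64(289), np.int64(193), [44.0, 84.0, 118.0], [66.0, 130.0, 181.0])]
```

The cover now stands at about 1.2 rad and is following the fingers. Continuing, and lowering.

Emit:
carry_out(linear=[[-0.015,0.014,-0.01],[-0.015,0.014,-0.01],[-0.015,0.014,-0.012],[-0.015,0.014,-0.014],[-0.015,0.014,-0.016],[-0.008,0.007,-0.01],[0,0,0],[0,0,0]], angular=[[0,0,0],[0,0,0],[0,0,0],[0,0,0],[0,0,0],[0,0,0],[0,0,0],[0,0,0]], hand=[0,0,0,0,0,0,0,0])

```text
clock: 13.93
position: [0.5094, -0.1011, 0.2887]
ee_rot: [0.0, 0.915, 0.403, 0.0]
contact_force: [1.3, -0.3, -0.4]
width: -0.0001
gripper_force: 0.0
```

```bash
cat > cov.py <<'E'
from h import *
s=manip.get_image("scene")[:,:,::-1]; cv2.imwrite("pics/s8.png",s); old=cv2.imread("pics/s5.png")
st=manip.get_state(); c=np.array([.503,-.098]);a=np.radians(-42.5);r=np.array([[np.cos(a),-np.sin(a)],[np.sin(a),np.cos(a)]])
print(st["contact_force"],"tcp in case",(st["position"][:2]-c)@r,st["position"][2])
for th in np.arange(0,1.3,.1):
    o=[]
    for y in(-.11,-.09):
        X=.078-.148*np.cos(th); Z=.038+.148*np.sin(th); u,v=proj("scene",np.append(c+r@np.array([X,y]),Z)).round().astype(int)
        o.append((int(u),int(v),int(s[v-1:v+2,u-1:u+2].mean()),int(old[v-1:v+2,u-1:u+2].mean())))
    print(round(th,2),o)
E
python3 cov.py
```

```text
[ 0.29205851 -0.94417252  0.29183073] tcp in case [0.0071775  0.00212811] 0.289044763456047
0.0 [(186, 269, 28, 28), (189, 261, 27, 27)]
0.1 [(185, 264, 75, 86), (188, 255, 73, 75)]
0.2 [(184, 258, 69, 57), (187, 249, 90, 60)]
0.3 [(185, 252, 70, 54), (188, 244, 178, 66)]
0.4 [(186, 247, 138, 66), (189, 238, 171, 64)]
0.5 [(189, 241, 172, 66), (192, 233, 188, 66)]
0.6 [(192, 236, 175, 65), (195, 227, 188, 67)]
0.7 [(196, 231, 188, 71), (199, 223, 188, 73)]
0.8 [(201, 227, 188, 33), (204, 218, 101, 31)]
0.9 [(207, 223, 188, 39), (210, 214, 86, 48)]
1.0 [(214, 219, 75, 58), (216, 211, 72, 39)]
1.1 [(221, 216, 71, 59), (224, 208, 73, 51)]
1.2 [(229, 214, 72, 73), (232, 205, 72, 159)]
```

The cover is sinking and sits at about 0.4 rad. I rise a little and go over the tab.

Emit:
carry_out(linear=[[0,0,0.04],[-0.03,0.025,0.01],[-0.03,0.026,0],[-0.03,0.026,0],[-0.027,0.024,0],[0,0,0],[0,0,0],[0,0,0]], angular=[[0,0,0],[0,0,0],[0,0,0],[0,0,0],[0,0,0],[0,0,0],[0,0,0],[0,0,0]], hand=[0,0,0,0,0,0,0,0])

```text
clock: 14.65
position: [0.4517, -0.051, 0.3144]
ee_rot: [0.001, 0.915, 0.403, 0.001]
contact_force: [0.0, -0.3, -0.4]
width: 0.0003
gripper_force: 0.0
```

```bash
python3 cov.py
```

```text
[ 0.15903364 -0.60257918 -1.19126656] tcp in case [-6.95059468e-02 -8.83200106e-06] 0.3142369635784821
0.0 [(186, 269, 121, 28), (189, 261, 202, 27)]
0.1 [(185, 264, 201, 86), (188, 255, 189, 75)]
0.2 [(184, 258, 187, 57), (187, 249, 168, 60)]
0.3 [(185, 252, 142, 54), (188, 244, 138, 66)]
0.4 [(186, 247, 95, 66), (189, 238, 92, 64)]
0.5 [(189, 241, 139, 66), (192, 233, 86, 66)]
0.6 [(192, 236, 149, 65), (195, 227, 73, 67)]
0.7 [(196, 231, 101, 71), (199, 223, 72, 73)]
0.8 [(201, 227, 102, 33), (204, 218, 73, 31)]
0.9 [(207, 223, 101, 39), (210, 214, 74, 48)]
1.0 [(214, 219, 149, 58), (216, 211, 115, 39)]
1.1 [(221, 216, 91, 59), (224, 208, 121, 51)]
1.2 [(229, 214, 121, 73), (232, 205, 121, 159)]
```

Emit:
carry_out(linear=[[0,0,-0.04],[0,0,-0.05],[0,0,-0.04],[0,0,-0.02],[0,0,-0.01],[0,0,0],[0,0,0]], angular=[[0,0,0],[0,0,0],[0,0,0],[0,0,0],[0,0,0],[0,0,0],[0,0,0]], hand=[0,0,0,0,0,0,0])

```text
clock: 15.28
position: [0.4513, -0.0508, 0.2339]
ee_rot: [0.0, 0.915, 0.403, 0.0]
contact_force: [0.1, -0.5, -0.3]
width: -0.0001
gripper_force: 0.0
```

Emit:
carry_out(linear=[[0,0,-0.005],[0,0,-0.005],[0,0,-0.005],[0,0,-0.005],[0,0,0],[0,0,0]], angular=[[0,0,0],[0,0,0],[0,0,0],[0,0,0],[0,0,0],[0,0,0]], hand=[0,0,0,0,0,0])

```text
clock: 15.78
position: [0.4503, -0.0502, 0.2237]
ee_rot: [-0.0, 0.915, 0.403, -0.0]
contact_force: [-0.5, -0.3, 0.2]
width: 0.0001
gripper_force: 0.0
```

Emit:
carry_out(linear=[[0,0,-0.004],[0,0,-0.004],[0,0,-0.004],[0,0,0]], angular=[[0,0,0],[0,0,0],[0,0,0],[0,0,0]], hand=[0,0,0,0])

```text
clock: 16.12
position: [0.4506, -0.0503, 0.218]
ee_rot: [0.0, 0.915, 0.403, 0.0]
contact_force: [-0.1, 0.9, 2.6]
width: 0.0002
gripper_force: 1.1
```

Emit:
carry_out(linear=[[0,0,-0.004],[0,0,-0.004],[0,0,0],[0,0,0]], angular=[[0,0,0],[0,0,0],[0,0,0],[0,0,0]], hand=[0,0,0,0])

```text
clock: 16.45
position: [0.4505, -0.0503, 0.2136]
ee_rot: [0.0, 0.915, 0.403, 0.0]
contact_force: [0.7, 0.5, 1.4]
width: -0.0
gripper_force: 0.8
```

Emit:
carry_out(linear=[[0,0,-0.004],[0,0,-0.003],[0,0,0],[0,0,0]], angular=[[0,0,0],[0,0,0],[0,0,0],[0,0,0]], hand=[0,0,0,0])

```text
clock: 16.78
position: [0.4504, -0.0502, 0.213]
ee_rot: [0.0, 0.915, 0.403, 0.0]
contact_force: [-6.4, 1.7, 29.4]
width: 0.0001
gripper_force: 14.7
```

Hard stop at 29 N, so the cover is down. I lift off and check that it stays shut.

Emit:
carry_out(linear=[[0,0,0.01],[0,0,0.03],[0,0,0.06],[0,0,0.08],[0,0,0.08],[-0.04,0.04,0.04],[-0.04,0.06,0.02],[0,0,0]], angular=[[0,0,0],[0,0,0],[0,0,0],[0,0,0],[0,0,0],[0,0,0],[0,0,0],[0,0,0]], hand=[0,0,0,0,0,0,0,0])

```text
clock: 17.45
position: [0.4074, 0.0026, 0.3722]
ee_rot: [-0.001, 0.915, 0.404, 0.001]
contact_force: [0.3, -0.4, -1.2]
width: 0.0002
gripper_force: 0.0
```

Emit:
carry_out(linear=[[0,0,0],[0,0,0],[0,0,0],[0,0,0],[0,0,0],[0,0,0],[0,0,0],[0,0,0]], angular=[[0,0,0],[0,0,0],[0,0,0],[0,0,0],[0,0,0],[0,0,0],[0,0,0],[0,0,0]], hand=[0,0,0,0,0,0,0,0])

```text
clock: 18.12
position: [0.4106, -0.0005, 0.37]
ee_rot: [-0.0, 0.915, 0.403, -0.0]
contact_force: [0.5, 0.6, 0.5]
width: 0.0001
gripper_force: 0.0
```

Run:
```python
from h import *
n=manip.get_image("scene")[:,:,::-1]; d=manip.get_image("side")[:,:,::-1]; b=cv2.imread("pics/s8.png"); o0=cv2.imread("pics/scene0.png")
for l,(x0,y0,x1,y1) in dict(mill=(360,125,400,215),timer=(392,245,438,292)).items(): print(l,np.abs(n[y0:y1,x0:x1].astype(int)-o0[y0:y1,x0:x1]).mean())
f=lambda i,w: cv2.resize(i,w,interpolation=cv2.INTER_CUBIC)
o=np.zeros((600,800,3),np.uint8); o[:300,:400]=f(b[160:310,160:360],(400,300)); o[300:,:400]=f(n[160:310,160:360],(400,300)); o[:300,400:]=f(d[180:300,170:330],(400,300)); o[300:,400:]=f(n,(400,300)); cv2.imwrite("pics/c9.png",o)
```

```text
mill 4.952685185185185
timer 3.219395621338267
```

View pics/c9.png

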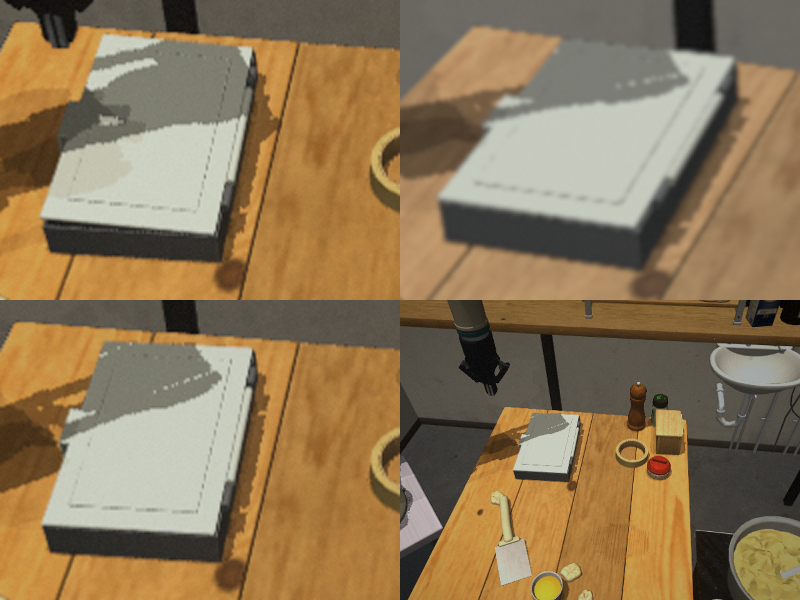

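The cover now lies flush on the case. Before pressing, there was a gap at the front edge (top-left tile, around (45,220)), and it is gone after release (bottom-left tile). The mill and timer are unmoved and the arm is clear.

```bash
python3 -c "
from rig import manip
print(manip.sign_off())"
```

```text
the job is handed in; nothing more can be done
None
```

The peeler is in the empty cradle with its handle at the same end as the other one, the cover is pressed shut and stayed flush after release, nothing else was shifted, and the job is handed in after about 18 s of the 54 s.

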